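Lock the lid collar of the white crock

ROBOT

A 6-joint arm with a two-finger parallel gripper is mounted at the origin on a cart in front of the work surface, level with it; the furniture and walls round the work are solid. World frame = base frame: x ahead of the robot, y to its left, z up, the work surface at z = 0. Lengths are in m, angles in degrees, forces in N, time in s.
With the tool pointing down it reaches from about 0.375 to 0.75 m from the base axis. Payload 9 kg.
Tool frame: the origin (TCP) lies where the fingers leave the gripper's body, on its centre line; the fingertips stand 73 mm ahead of it and the grasp point (between the pads) lies 54 mm ahead of it (robot.tip_reach is the distance from the TCP to the fingertips, in m); z points along the fingers, y is the line along which they close (so a half turn about z gives the same grasp; the last joint's range is limited). The gripper opens to 85 mm and grips with 20 to 120 N. Pads are 22 mm wide; open, the fingers measure 114 mm over their backs; the gripper's body (76 mm by 85 mm) begins 54 mm behind the grasp point. The pads swing forward as they close: fully open they stand 13 mm farther back than shut.
Start: joints at [60.693, 5.964, 5.575, 89.605, 0, 77.527], TCP at [0.174, 0.574, 0.304] pointing down, gripper open.
Joint ranges: [-171.21, 171.21], [-48.23, 106.86], [-62.78, 66.21], [-105.2, 120.99], [-86.42, 89.51], [-180, 180]. Speed limits (degrees/s): [127.2, 127.2, 147.25, 180, 180, 180].

INTERFACE

Orientations are given as [roll, pitch, yaw] about the fixed x, y, z axes, in that order (R = Rz(yaw) Ry(pitch) Rx(roll)).
In Python, from plant import robot gives the robot as it stands. Calls block until the motion is done:
- robot.move_pose(position, orientation): joint-space move of the TCP to a pose.
- robot.line_to(position, vel=0.15, rotation=None, guard=None): straight line of the TCP; rotation=None keeps the orientation; vel is the mean speed in m/s. With guard (N) it stops when the force on the tool has changed by that much, and returns True; else False.
- robot.goto_joints(angles): joint-space move.
- robot.set_gripper(opening): finger opening in m; the grip force is fixed at half the most; returns when the fingers have stopped.
- robot.pause(seconds).
- robot.ik(position, orientation): joint angles nearest the present ones, or None.
- robot.observe(): the state.
- robot.grab_frame(name): name is "side" or "top"; returns the picture (400x640x3 uint8, blue, green, red); there is no depth.
- robot.get_calibration(name): a dict with "vertical_fov" (degrees; the focal length in pixels is half the picture's height over the tangent of half this angle, whatever the lens; pixels are square), "cx", "cy" (the principal point, pixels), "rvec" (rotation vector, rad) and "tvec" (3), from world to camera coordinates, as OpenCV has them. Camera axes: x right, y down, z forward; pixel columns grow to the right and rows downward; lengths in m; the calibration is good to about 2 mm. A picture is of the moment at which its call begins. get_calibration takes no time and is no camera call.
A pose or a line that the arm cannot do raises robot.IKError and nothing moves.
- robot.job_done(): hands the job in; it is judged then, once.
The state is a dict: "time": time; "q": joint angles; "qvel": joint speeds; "joint_torque": joint torques, N m; "tool_pos": TCP position; "tcp_rot": TCP orientation; "ft_force": force on the tool from outside, world axes, zero at the start; "torque": the same for the moment, N m; "gripper_width": finger opening in m; "gripper_force": force on a finger pad.
Only numpy, scipy, OpenCV 4.12 (cv2) and the standard library are available. Lean on these libraries where they do the work, as an engineer would, in place of code of your own. Each camera call takes 0.05 s, during which the arm holds its last target. There are 200 camera calls.

TASK

The white-glazed pickling crock is ready to be put away: turn the metal lock collar round its lid clockwise until the yellow pointer stands at the red locked mark, then let go. Leave the terracotta crock unlocked.

Things in the scene. Friction and masses are not known exactly. Their poses are not given: they have to be found in the camera images.
- white_crock: Squat white-glazed stoneware crock, heavy: it does not move or turn. Origin: centre of its underside; z up, along the collar's axis. 122 mm across the belly, 150 mm over its ear handles (along y); flat shoulder 90 mm up, 106 mm across. On the shoulder 45 mm from the axis: red 12 mm disc (locked mark) towards the crock's -x, and a dark hollow ring (open mark) 1.3 rad counter-clockwise from above.
- white_grip (a point): Centre of the white crock's lock collar at mid height, 106 mm above the worktop, on the axis. The collar is a round knurled aluminium ring, 56 mm outer diameter, 92 to 119 mm above the worktop (the lid's dome inside it rises to 127 mm); it can be gripped from above across its diameter. A finger tip may go down to just above the shoulder.
- white_pointer (a point): Outer tip of the yellow pointer tab, which sticks out of the foot of the white crock's collar to 42 mm from the axis and turns with it; 9 mm wide, 93 to 100 mm above the worktop. Keep closing fingers clear of it.
- white_collar (a joint): Turn of the white crock's collar in rad: 0 = pointer at the red locked mark, positive = counter-clockwise from above (1.3 = at the open mark). Starts between 0.9 and 1.4. Turns stiffly but evenly (about 0.08 N m), stays where it is left; hard stop at -0.09, just past the locked mark.
- terracotta_crock: A second fixed crock of the same shape, size, collar, pointer and marks, but with a reddish-brown terracotta body. To be left unlocked.
- terracotta_collar (a joint): Turn of the terracotta crock's collar, with the same meaning as white_collar; starts between 0.9 and 1.4 and has to stay open.
Mind the look-alikes: they are no part of the job. Leave any purple look-alike of the terracotta_crock alone.

How it is judged:
By the outcome, as a careful person would: the job done as asked, in the order asked, and still so for the second after the job is handed in, with the robot touching nothing.
It also fails if it takes over 32 s, if anything falls off the work surface, if the arm or the gripper's body presses on something with over 40 N, if the wrist force passes 120 N, or if a joint passes its speed limit or range.

## Working session

There is one attempt and no reset: what is moved stays moved. The work goes in short steps, each a Python script; the robot and the scene stay as the last script left them, time stands still between calls to the robot, and variables do not carry over. Pictures are saved under pics/ and viewed, at most 10 in all, crops included, and the job is handed in when it is done.

```bash
mkdir -p pics; ls; python3 - <<'E'
from plant import robot
import cv2
for n in("side","top"):
    cv2.imwrite(f"pics/{n}0.png",robot.grab_frame(n)); print(n,robot.get_calibration(n))
print(robot.observe())
E
```

```text
pics
side {'vertical_fov': 44.87941706936398, 'cx': 316.29866183459865, 'cy': 203.50873710240552, 'rvec': array([ 1.94639918, -0.48664159,  0.31420201]), 'tvec': array([-0.50167424,  0.12610298,  1.28303115])}
top {'vertical_fov': 47.671785759226374, 'cx': 313.01088495547066, 'cy': 199.01874422431464, 'rvec': array([ 2.16482843, -2.21363964,  0.05457713]), 'tvec': array([-0.12833142,  0.48693254,  1.29059101])}
{'time': 0.1, 'q': array([ 6.06927886e+01,  5.99398415e+00,  5.53412856e+00,  8.96047250e+01,
       -2.57022477e-04,  7.75280118e+01]), 'qvel': array([ 0.03938666, -0.09673708,  0.2017828 , -0.06847954, -0.0842008 ,
       -0.03361993]), 'joint_torque': array([ 7.24186568e-03, -5.58203924e+01,  5.04723787e+01,  1.28150743e-02,
       -2.02928727e-04,  9.73690248e-06]), 'tool_pos': array([0.17365088, 0.57411305, 0.30323754]), 'tcp_rot': array([-1.79936888e+02, -1.36960094e-02,  1.63164769e+02]), 'ft_force': array([ 1.16576679, -0.50459921, -0.6197746 ]), 'torque': array([-0.03002836, -0.00880489,  0.03851047]), 'gripper_force': 0.0, 'gripper_width': 0.0854015811599393}
```

View pics/top0.png

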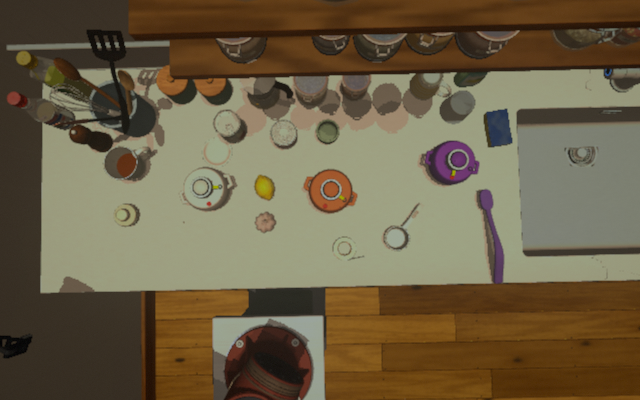

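View pics/side0.png

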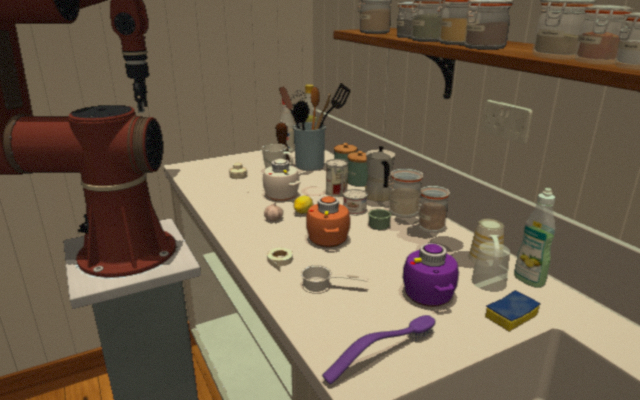

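The top view shows the white crock near (205,187), terracotta at (331,190) and purple at (452,162). In the side view white is at (281,180). Next I'll enlarge the white crock in both views.

```bash
python3 - <<'E'
import cv2,numpy as np
t=cv2.imread("pics/top0.png")[155:220,170:250]; s=cv2.imread("pics/side0.png")[150:215,241:321]
o=np.vstack([cv2.resize(np.hstack([t,s]),None,fx=5,fy=5,interpolation=cv2.INTER_CUBIC)])
cv2.imwrite("pics/crop0.png",o)
E
```

```text
(no output)
```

View pics/crop0.png

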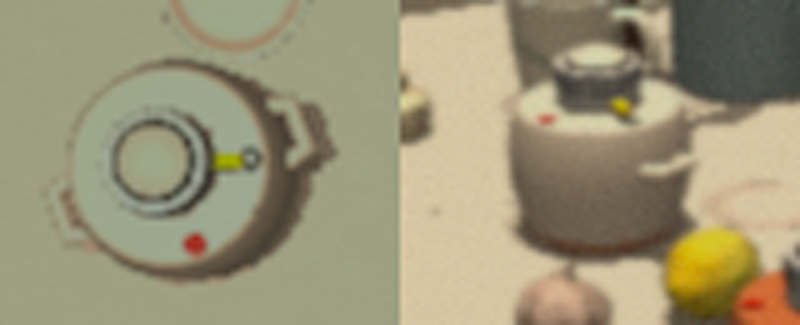

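Crop readings: in the top half the collar rim centre is (155,160), pointer tip (243,160), red mark (195,244) and open ring (250,158). In the side half the collar rim is (598,62), red mark (547,119) and pointer tip about (628,113).

```bash
cat > h.py <<'E'
import numpy as np,cv2
from plant import robot
def cam(n):
    c=robot.get_calibration(n); f=200/np.tan(np.radians(c["vertical_fov"]/2))
    K=np.array([[f,0,c["cx"]],[0,f,c["cy"]],[0,0,1.]]); R=cv2.Rodrigues(c["rvec"])[0]
    return K,R,np.array(c["tvec"]).reshape(3,1)
def at_z(n,p,z):
    K,R,t=cam(n); d=R.T@np.linalg.inv(K)@[p[0],p[1],1]; o=(-R.T@t).ravel()
    return o+d*(z-o[2])/d[2]
def tri(pt,ps):
    P=[K@np.hstack([R,t]) for K,R,t in map(cam,("top","side"))]
    X=cv2.triangulatePoints(P[0],P[1],np.array(pt,float).reshape(2,1),np.array(ps,float).reshape(2,1)).ravel()
    return X[:3]/X[3]
def proj(n,X):
    K,R,t=cam(n); return cv2.projectPoints(np.atleast_2d(X).astype(float),R,t,K,None)[0][:,0]
E
python3 - <<'E'
from h import *
T=lambda u,v:((u+.5)/5-.5+170,(v+.5)/5-.5+155); S=lambda u,v:((u-400+.5)/5-.5+241,(v+.5)/5-.5+150)
np.set_printoptions(precision=4,suppress=True)
print("rim",tri(T(155,160),S(598,62)),"red",tri(T(195,244),S(547,119)),"ptr",tri(T(243,160),S(628,113)))
c=at_z("top",T(155,160),.119);r=at_z("top",T(195,244),.09);p=at_z("top",T(243,160),.1);o=at_z("top",T(250,158),.09)
a=lambda v:np.degrees(np.arctan2(v[1]-c[1],v[0]-c[0]))
for v in(c,r,p,o):print(v,a(v),np.hypot(*(v-c)[:2]))
for q in np.arange(-90,91,15):
    pass
x,y=c[:2]
for z in(.08+.2,.054+.106):
  for yaw in range(-180,180,20):
    print(z,yaw,None if (j:=robot.ik([x,y,z],[180,0,yaw])) is None else np.round(j))
E
```

```text
rim [0.5186 0.1588 0.1147] red [0.4749 0.1442 0.0875] ptr [0.5197 0.1164 0.0929]
[0.5177 0.1579 0.119 ] 0.0 0.0
[0.4741 0.1439 0.09  ] -162.22922814063074 0.04580821524632818
[0.5183 0.1152 0.1   ] -89.15414343600696 0.042699990828794956
[0.5202 0.1135 0.09  ] -86.74063636947936 0.04443060226836827
0.28 -180 [ 3. -5. -7. 87.  0.  3.]
0.28 -160 [  3.  -5.  -7.  87.   0. -17.]
0.28 -140 [  3.  -5.  -7.  87.   0. -37.]
0.28 -120 [  3.  -5.  -7.  87.   0. -57.]
0.28 -100 [  3.  -5.  -7.  87.   0. -77.]
0.28 -80 [  3.  -5.  -7.  87.   0. -97.]
0.28 -60 [   3.   -5.   -7.   87.    0. -117.]
0.28 -40 [   3.   -5.   -7.   87.    0. -137.]
0.28 -20 [   3.   -5.   -7.   87.    0. -157.]
0.28 0 [   3.   -5.   -7.   87.    0. -177.]
0.28 20 [  3.  -5.  -7.  87.   0. 163.]
0.28 40 [  3.  -5.  -7.  87.   0. 143.]
0.28 60 [  3.  -5.  -7.  87.   0. 123.]
0.28 80 [  3.  -5.  -7.  87.   0. 103.]
0.28 100 [ 3. -5. -7. 87.  0. 83.]
0.28 120 [ 3. -5. -7. 87.  0. 63.]
0.28 140 [ 3. -5. -7. 87.  0. 43.]
0.28 160 [ 3. -5. -7. 87.  0. 23.]
0.16 -180 [  3.  -3. -18.  74.   0.   3.]
0.16 -160 [  3.  -3. -18.  74.   0. -17.]
0.16 -140 [  3.  -3. -18.  74.   0. -37.]
0.16 -120 [  3.  -3. -18.  74.   0. -57.]
0.16 -100 [  3.  -3. -18.  74.   0. -77.]
0.16 -80 [  3.  -3. -18.  74.   0. -97.]
0.16 -60 [   3.   -3.  -18.   74.    0. -117.]
0.16 -40 [   3.   -3.  -18.   74.    0. -137.]
0.16 -20 [   3.   -3.  -18.   74.    0. -157.]
0.16 0 [   3.   -3.  -18.   74.    0. -177.]
0.16 20 [  3.  -3. -18.  74.   0. 163.]
0.16 40 [  3.  -3. -18.  74.   0. 143.]
0.16 60 [  3.  -3. -18.  74.   0. 123.]
0.16 80 [  3.  -3. -18.  74.   0. 103.]
0.16 100 [  3.  -3. -18.  74.   0.  83.]
0.16 120 [  3.  -3. -18.  74.   0.  63.]
0.16 140 [  3.  -3. -18.  74.   0.  43.]
0.16 160 [  3.  -3. -18.  74.   0.  23.]
```

```bash
python3 - <<'E'
from h import *
np.set_printoptions(precision=3,suppress=True)
x,y=.518,.1582
robot.move_pose([x,y,.28],[180,0,-90])
robot.line_to([x,y,.165],vel=.08,guard=8)
s=robot.observe();print(s["time"],s["q"],s["tool_pos"],s["ft_force"])
robot.set_gripper(.05)
s=robot.observe();print(s["time"],s["tool_pos"],s["tcp_rot"],s["ft_force"],s["torque"],s["gripper_width"],s["gripper_force"])
a=cv2.resize(robot.grab_frame("top")[145:230,160:260],(400,340));b=cv2.resize(robot.grab_frame("side")[130:215,231:331],(400,340))
cv2.imwrite("pics/grip1.png",np.hstack([a,b]))
E
```

```text
4.1167 [  3.14   -3.015 -17.954  75.008   0.001 -86.863] [0.518 0.158 0.166] [-0.218  0.052 -0.49 ]
4.525 [0.517 0.158 0.166] [179.857  -0.014 -89.987] [-11.585  -1.416  10.893] [-0.215  2.125 -0.028] 0.05437227394219632 62.785924673080444
```

View pics/grip1.png

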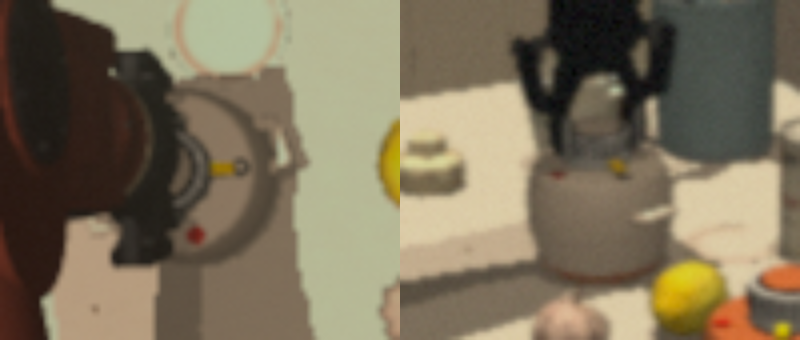

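The view from above shows the collar gripped at about (190,170), with the pointer tip still at (240,167) and red at (196,235). The pads are clear of the pointer. Now I'll turn it 73° clockwise.

```bash
python3 - <<'E'
from h import *
np.set_printoptions(precision=3,suppress=True)
q0=robot.observe()["q"].copy()
for d in(12,36,60,73):
    q=q0.copy();q[5]=q0[5]+d
    robot.goto_joints(q)
    s=robot.observe();print(s["time"],s["tool_pos"],s["tcp_rot"],s["ft_force"],s["torque"],s["gripper_width"])
a=cv2.resize(robot.grab_frame("top")[145:230,160:260],(400,340));b=cv2.resize(robot.grab_frame("side")[130:215,231:331],(400,340))
cv2.imwrite("pics/turn1.png",np.hstack([a,b]))
E
```

```text
4.9417 [0.517 0.158 0.166] [ 179.846   -0.054 -101.744] [-3.193 -0.072  2.224] [-0.13   0.264 -0.115] 0.05454212789006215
5.425 [0.516 0.158 0.166] [ 179.86    -0.123 -125.621] [-5.284  1.039  3.201] [-0.146  0.691 -0.11 ] 0.05420537180177899
5.9083 [0.516 0.158 0.166] [ 179.904   -0.174 -149.614] [-5.6    1.255  3.588] [ 0.008  0.983 -0.014] 0.05420457269433647
6.2417 [0.516 0.158 0.166] [ 179.929   -0.192 -162.625] [-6.31   1.856  3.828] [ 0.083  1.112 -0.088] 0.05459519156743424
```

View pics/turn1.png

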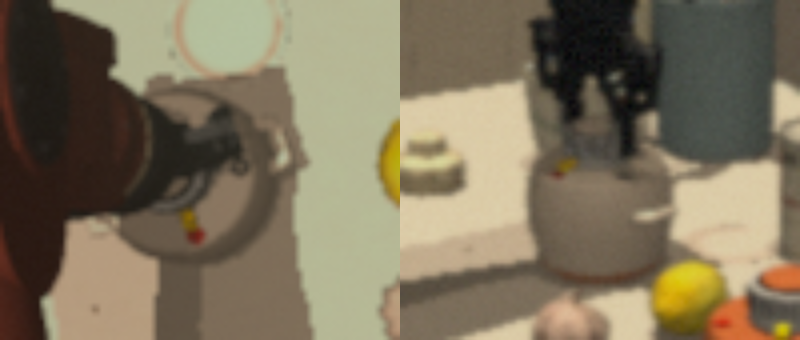

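The pointer, at (188,218), now leads to the red mark at (196,236). Next I'll release, lift clear, back away and check without the arm in the way.

```bash
python3 - <<'E'
from h import *
np.set_printoptions(precision=3,suppress=True)
robot.set_gripper(.085)
p=robot.observe()["tool_pos"].copy()
robot.line_to([p[0],p[1],.29],vel=.12)
q=robot.observe()["q"].copy();q[0]+=45
robot.goto_joints(q); robot.pause(.2)
print(robot.observe()["time"])
f=robot.grab_frame("top");cv2.imwrite("pics/top2.png",f)
cv2.imwrite("pics/crop2.png",np.hstack([cv2.resize(f[160:210,175:225],(500,500),interpolation=cv2.INTER_CUBIC),cv2.resize(f[160:220,300:330+30],(300,300)) [:500].copy() if 0 else cv2.copyMakeBorder(cv2.resize(f[160:220,300:360],(300,300)),0,200,0,0,cv2.BORDER_CONSTANT)]))
E
```

```text
9.6667
```

View pics/crop2.png

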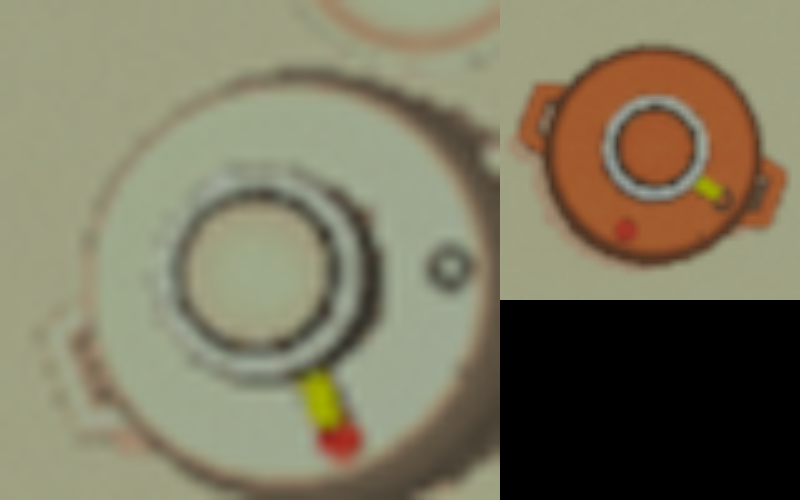

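The pointer, running from (313,378) to (329,425), overlaps the red disc at (340,440), and terracotta is still open. I'll measure the remaining angle by colour centroids.

```bash
python3 - <<'E'
from h import *
f=cv2.resize(cv2.imread("pics/top2.png")[160:210,175:225],(500,500),interpolation=cv2.INTER_CUBIC)
h=cv2.cvtColor(f,cv2.COLOR_BGR2HSV)
U=lambda m:np.argwhere(m)[:,::-1].mean(0)
px=lambda u:((u+.5)/10-.5+[175,160])
sub=np.zeros((500,500),bool);sub[360:470,280:380]=1
ye=sub&(h[...,0]>22)&(h[...,0]<35)&(h[...,1]>170); re=sub&((h[...,0]<8)|(h[...,0]>172))&(h[...,1]>140)
C=px(np.array([265-7,272.]))
print(ye.sum(),re.sum(),U(ye),U(re))
red=at_z("top",px(U(re)),.09); yel=at_z("top",px(U(ye)),.1)
opn=at_z("top",px(np.array([450,267.])),.09)
for name,c in(("rim",at_z("top",px(np.array([265.,276.])),.119)[:2]),("est",np.array([.518,.158])),("tool",np.array([.5165,.158]))):
    a=lambda v:np.degrees(np.arctan2(v[1]-c[1],v[0]-c[0]))
    print(name,c,"ptr",a(yel),"red",a(red),"open",a(opn),np.hypot(*(red[:2]-c)),np.hypot(*(opn[:2]-c)),np.hypot(*(yel[:2]-c)))
print(red,yel,opn)
E
```

```text
1453 829 [321.86992429 398.9669649 ] [341.17973462 441.73823884]
rim [0.51619586 0.15671313] ptr -162.18742116443016 red -163.2169295098143 open -84.84151947839108 0.04492774228979689 0.04321112618171133 0.033487362155961646
est [0.518 0.158] ptr -161.10390848625386 red -162.35060358735524 open -87.31187667898025 0.047031991909486294 0.04437180462096414 0.03560503988097883
tool [0.5165 0.158 ] ptr -160.2897936335385 red -161.77922098736144 open -85.38090380920995 0.0456048651662082 0.04446740466212356 0.0341893299750505
[0.47318182 0.1437403  0.09      ] [0.48431381 0.14646921 0.1       ] [0.52008101 0.11367702 0.09      ]
```

The residual is about 1° (0.02 rad), inside measurement noise and short of the stop. I'm handing it in.

```bash
python3 -c "
from plant import robot
print(robot.job_done())"
```

```text
the job is handed in; nothing more can be done
None
```

The white crock's collar is turned to the locked mark (about 1° off by the camera) and released, the terracotta crock's collar was left untouched and open, and the job was handed in at about 10 s on the robot's clock.

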